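Post the used-blade case through the bin's self-closing flap

ROBOT

A 7-joint arm with a two-finger parallel gripper is mounted at the origin on the work surface. World frame = base frame: x ahead of the robot, y to its left, z up, the work surface at z = 0. Lengths are in m, angles in rad, forces in N, time in s.
With the tool pointing down it reaches from about 0.425 to 0.925 m from the base axis. Payload 6.8 kg.
Tool frame: the origin (TCP) lies on the centre line of the jaws, within the pads' length; the fingertips stand 14 mm ahead of it and the grasp point (between the pads) lies 5 mm behind it (r.nose_length is the distance from the TCP to the fingertips, in m); z points along the fingers, y is the direction in which the jaws open and shut (so a half turn about z gives the same grasp; the last joint's range is limited). The gripper opens to 85 mm and grips with 20 to 120 N. Pads are 22 mm wide; open, the fingers measure 114 mm over their backs; the gripper's body (76 mm by 85 mm) begins 54 mm behind the grasp point. The pads swing forward as they close: fully open they stand 13 mm farther back than shut.
Start: joints at [-1.312, 0.477, 0.022, 1.555, -0.011, 1.109, -0.083], TCP at [0.242, 0.63, 0.245] pointing down, gripper open.
Joint ranges: [-2.96, 2.96], [-0.34, 2.1], [-1.41, 1.46], [0.24, 2.44], [-1.37, 4.51], [0.17, 1.92], [-2.96, 2.96]. Speed limits (rad/s): [2.39, 2.39, 3.14, 3.14, 3.14, 3.14, 3.14].

INTERFACE

Orientations are given as a rotation vector (axis times angle).
In Python, from bench import r, imaging, look_for, outline_of gives the robot as it stands. The module is installed in compiled form; this text tells all that it offers.
- The arm moves only by the tool carry_out, never from a script. Its arguments are lists of equal length, an entry for each row: "offset": the shift along the tool's x, y, z as a fraction of full scale, a list of three; "turn": the turn, a rotation vector about the tool's x, y, z as a fraction of full scale, a list of three. A call has 1 to 8 rows; each row is the pose to reach, as a shift and turn from the pose commanded when the call began, along the tool's axes at that moment; what a row does not reach only later rows make up. Full scale, the value 1, is 0.5 m for a shift and 1.5 rad for a turn. A row lasts 1/10 s, in which the tool goes at most 50 mm and 8.59 degrees, less where a joint would pass 70% of its speed; a pose out of reach is approached as far as the arm can. A call with a number of a shift or a turn outside -1 to 1 is refused whole. A call with a gripper value outside its range is refused whole. "hand" is the closure, from 0 (fully open) to 1 (shut), set as the call begins (left out, the last holds). The fingers move at their own pace and stop on an object; "force" is the grip in N (left out, the last holds). Time passes only in rows, so rows that repeat a pose let the fingers close. It gives the time, the measured TCP pose, the force and the opening at its end, in the units of the state.
- r.get_obs(): the state, without advancing time (a new reading comes with each control period).
- imaging.grab_frame(name): name is "scene" or "top" or "wrist"; returns a dict with "pixels" (420x560x3 uint8, red, green, blue), "fx", "fy", "cx", "cy" (pixels), "R" (3x3) and "t" (3): a world point X has camera coordinates R X + t. Camera axes: x right, y down, z forward; pixel columns grow to the right and rows downward; lengths in m; the calibration is good to about 2 mm. A picture is of the moment at which its call begins. There is no depth.
- r.hand_in(): hands the job in, once; it reports no verdict.
Trained networks look in the newest picture that a camera, given by its name, has taken for a name from the list of things; names that differ only in an ending like _2 or _b are one class to them, and where a whole thing is asked for, a point or a joint stands for the part that bears it (a point fixed in the world has none). Each returns a list of dicts, best first, with "score" (0 to 1); they miss things now and then, are a little off and sometimes report something else, mostly with a low value. They report only what shows in the picture. A call takes as long as a camera call. They do not tell look-alikes from the thing itself.
- look_for(query, camera): "xyz" ([x, y, z] in m, in the coordinates of the camera as it stood for that picture, good to about 4 mm: the middle of the surface that is visible of it).
- outline_of(query, camera): "region" (420x560 bool, what is visible of it).
The state is a dict: "clock": time; "joints": joint angles; "qvel": joint speeds; "tau": joint torques, N m; "tcp_pos": TCP position; "orientation": TCP orientation; "contact_force": force on the tool from outside, world axes, zero at the start; "moment": the same for the moment, N m; "grip_width": finger opening in m.
Only numpy, scipy, OpenCV 4.12 (cv2) and the standard library are available. Lean on these libraries where they do the work, as an engineer would, in place of code of your own. Each camera call takes 0.05 s, during which the arm holds its last target. There are 200 camera calls.

TASK

Get the small black used-blade case into the white bin without pinching or lifting it: push the bin's self-closing flap inward with one finger and keep it open with that finger while the other finger pushes the case along between the two ribs until it drops off the ledge into the bin. The flap must not rub on the case, so the finger, never the case, opens it and holds it well clear. Then take the fingers out so that the flap swings shut, and leave the other things on the ledge and table where they stand.

Things in the scene. Friction and masses are not known exactly. Their poses are not given: they have to be found in the camera images.
- bin: Fixed white bin with a melamine feed ledge before it. Origin on the table (z = 0) below the middle of the shut flap; x points level from the ledge through the flap line (x = 0) into the bin, y left, z up; yaw within 0.3 rad of the world's. Ledge: top 70 mm above the table, x -150 to 0, y -125 to 125 mm, ending in a drop at x = 0. Fingers come down from above: nothing spans the top of the flap
- lane_end (a point): Point on the ledge's top at its inner edge, mid lane (bin x = 0, y = -30, z = 70 mm). The lane runs from here along bin -x between two straight ribs 6 mm high, 4 mm wide, centred at bin y = -49 and -11 mm (34 mm clear between them), from x = -136 to -8 mm
- bin_floor (a point): Middle of the bin's inner floor (bin x = 77, y = 0, z = 6 mm). Inside the bin spans x 0 to 154, y -60 to 60 mm; walls reach 106 mm above the table, the two 12 mm posts beside the flap 108 mm. Open on top except for a cover strip over x 120 to 160 mm (top at 110 mm)
- flap (a joint): Opening angle of the flap about its upright hinge at bin x = 0, y = +55 mm: 0 = shut (spanning the mouth along y), grows as the free edge swings into the bin (+x), stop at 1.45 rad. A spring always closes it: about 0.09 N m at 0, rising by 0.06 N m per rad (with light damping), so it swings shut when let go
- flap_edge (a point): Middle of the free upright edge of the grey flap plate (110 mm wide from the hinge, 4 mm thick, 32 mm high, 73 to 105 mm above the table, top edge free); at bin x = 0, y = -55 mm when shut
- case: The used-blade case: black box 44 mm long (its x), 30 mm wide (its y), 26 mm high with a small steel thumb slide on top, about 60 g. Origin at the middle of its underside. It starts lying on the ledge between the ribs, its length along them to within 0.05 rad, its centre 65 to 100 mm before the flap line. It tips into the bin once its middle has passed the ledge's edge
- case_center (a point): Centre of the case, 13 mm above its underside
- nozzle_cap: Bystander: clear conical nozzle cap, 28 mm across, 36 mm high, standing on the ledge left of the lane (bin y about +95 mm); origin under its centre
- plug_jar: Bystander: small closed glass jar, 30 mm across, 36 mm high, on the ledge right of the lane (bin y about -98 mm); origin under its centre
- tape_roll: Bystander: paper tape roll, 90 mm across, 25 mm high, flat on the table to the left
- sponge_block: Bystander: cork block 100 x 65 x 30 mm on the table to the left
- sealant_tube: Bystander: sealant cartridge standing on the table to the right, 48 mm across, 250 mm high with its nozzle
- screwdriver: Bystander: screwdriver 180 mm long lying on the table to the right
- cup: Bystander: white plastic cup, 72 mm across, 70 mm high, on the table to the left
Mind the look-alikes: they are no part of the job. What is shaped like the case but yellow is not meant.

How it is judged:
By the outcome, as a careful person would: the job done as asked, in the order asked, and still so for the second after the job is handed in, with the robot touching nothing.
It also fails if it takes over 35 s, if anything falls off the work surface, if the arm or the gripper's body presses on something with over 40 N, if the wrist force passes 120 N, or if a joint passes its speed limit or range.

## Working session

There is one attempt and no reset: what is moved stays moved. The work goes in short steps, Python scripts to look and compute and a tool call to move; the robot and the scene stay as the last step left them, time stands still between calls to the robot, and variables do not carry over. Pictures are saved under pics/ and viewed, about 8 in all and at most 12, crops included, and the job is handed in when it is done.

Besides the shell and the picture viewer there is one more tool, called after ">>>" as name(argument=value, ...), one argument or row to a line, values as JSON. carry_out: Moves the arm, as the interface text tells. Shift numbers are shares of 0.5 m and turn numbers shares of 1.5 rad, none past 1 either way. Its arguments: {"type":"object","properties":{"offset":{"type":"array","items":{"type":"array","items":{"type":"number","minimum":-1,"maximum":1}}},"turn":{"type":"array","items":{"type":"array","items":{"type":"number","minimum":-1,"maximum":1}}},"hand":{"type":"number"},"force":{"type":"number"}},"required":["offset","turn"]}

```bash
mkdir -p pics
cat > h.py <<'E'
import numpy as np, cv2
from bench import r, imaging, look_for, outline_of
def world(f,p): return f["R"].T@(np.array(p)-f["t"])
def proj(f,X):
    c=f["R"]@np.array(X)+f["t"]; return np.array([f["fx"]*c[0]/c[2]+f["cx"], f["fy"]*c[1]/c[2]+f["cy"]])
def ray(f,u,v,z):
    d=f["R"].T@np.array([(u-f["cx"])/f["fx"],(v-f["cy"])/f["fy"],1]); o=-f["R"].T@f["t"]
    return o+d*(z-o[2])/d[2]
def save(f,n,crop=None,s=1):
    im=f["pixels"][:,:,::-1]
    if crop: u0,v0,u1,v1=crop; im=im[v0:v1,u0:u1]
    cv2.imwrite("pics/"+n,cv2.resize(im,None,fx=s,fy=s,interpolation=cv2.INTER_CUBIC))
E
python3 - <<'E'
from h import *
o=r.get_obs(); print({k:np.round(v,3) for k,v in o.items()}, r.nose_length)
for c in ["top","scene"]:
    f=imaging.grab_frame(c); save(f,c+"0.png")
    print(c,"cam",-f["R"].T@f["t"])
    for q in ["case","flap","flap_edge","bin","nozzle_cap","plug_jar"]:
        for d in look_for(q,c)[:3]:
            w=world(f,d["xyz"]); print(q,round(d["score"],2),w.round(3),proj(f,w).round())
E
```

```text
{'clock': np.float64(0.0), 'joints': array([-1.312,  0.478,  0.022,  1.556, -0.012,  1.109, -0.083]), 'qvel': array([-0.   ,  0.   ,  0.001,  0.   ,  0.   ,  0.   ,  0.   ]), 'tau': array([-0.0000e+00, -5.9644e+01,  1.6080e+00, -2.8120e+01,  1.2000e-02,
        9.0000e-03,  0.0000e+00]), 'tcp_pos': array([0.242, 0.63 , 0.244]), 'orientation': array([-5.730e-01, -3.089e+00,  3.000e-03]), 'contact_force': array([-0.127,  0.352,  0.557]), 'moment': array([-0.088,  0.019, -0.031]), 'grip_width': np.float64(0.085)} 0.014
top cam [0.33526962 0.00271251 1.08829423]
case 0.65 [ 0.385 -0.114  0.022] [331. 278.]
case 0.61 [ 0.511 -0.067  0.09 ] [312. 218.]
case 0.58 [ 0.434 -0.236  0.022] [384. 256.]
flap 0.56 [ 0.58  -0.016  0.104] [289. 186.]
flap_edge 0.77 [ 0.581 -0.022  0.1  ] [291. 186.]
bin 0.89 [ 0.556 -0.014  0.07 ] [287. 200.]
nozzle_cap 0.55 [0.506 0.065 0.092] [251. 220.]
plug_jar 0.48 [ 0.534 -0.129  0.105] [341. 206.]
scene cam [0.78337664 0.47815001 0.83636228]
case 0.83 [ 0.388 -0.107  0.023] [317. 174.]
case 0.6 [ 0.438 -0.231  0.022] [278. 148.]
case 0.51 [ 0.522 -0.064  0.091] [277. 186.]
flap 0.64 [ 0.586 -0.015  0.097] [260. 211.]
flap 0.23 [ 0.545 -0.124  0.106] [256. 168.]
flap_edge 0.87 [ 0.584 -0.013  0.097] [261. 211.]
bin 0.63 [ 0.585 -0.002  0.071] [263. 222.]
nozzle_cap 0.55 [0.515 0.072 0.09 ] [308. 231.]
plug_jar 0.6 [ 0.543 -0.128  0.105] [256. 166.]
```

Run:
```python
from h import *
f=imaging.grab_frame("top"); save(f,"topc.png",(220,130,400,300),4.2)
f=imaging.grab_frame("scene"); save(f,"scenec.png",(170,110,400,290),3.4)
```

```text
(no output)
```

View pics/topc.png

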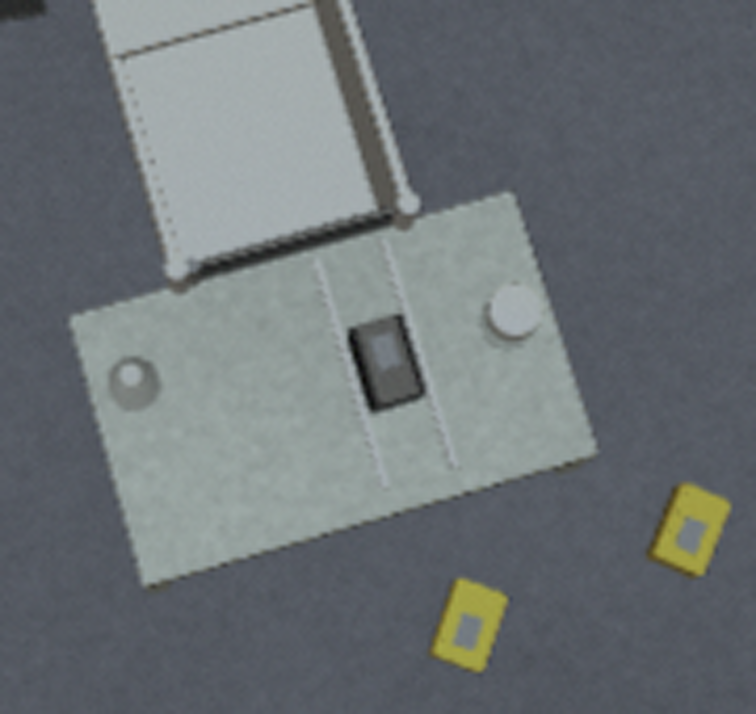

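View pics/scenec.png

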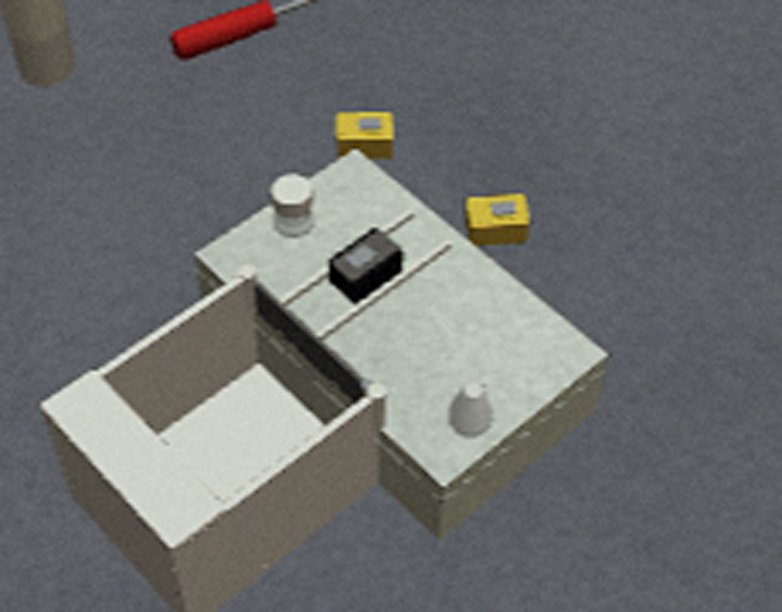

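The top crop shows the black case between the ribs at top pixel (312,216). The yellow look-alikes are at (331,278) and (384,256), off the ledge. The scene crop shows the same: the black case sits on the ledge at about (277,187). I choose the black one. Next I fit the bin frame from the ledge corners.

```bash
cat >> h.py <<'E'
def rot(y): return np.array([[np.cos(y),-np.sin(y),0],[np.sin(y),np.cos(y),0],[0,0,1]])
E
python3 - <<'E'
from h import *
from scipy.optimize import least_squares
from scipy.spatial.transform import Rotation as Ro
T=imaging.grab_frame("top"); S=imaging.grab_frame("scene")
B=[(0,.125),(0,-.125),(-.15,-.125),(-.15,.125)]
ct=np.array([(70,318),(513,193),(596,453),(147,587)])/4.2+[220,130]
cs=np.array([(442,487),(195,255),(355,150),(607,353)])/3.4+[170,110]
for b in (B,): pass
W=lambda p,x,y,z: np.array([p[0],p[1],0])+rot(p[2])@[x,y,z]
def fit(use):
    def res(p):
        e=[]
        for i,(x,y) in enumerate(B):
            if 't' in use: e+=list(proj(T,W(p,x,y,.07))-ct[i])
            if 's' in use: e+=list(proj(S,W(p,x,y,.07))-cs[i])
        return e
    s=least_squares(res,[.58,-.02,.28]); return s.x,np.abs(s.fun).max()
for u in ("t","s","ts"): print(u,*fit(u))
p,_=fit("ts"); np.save("p.npy",p)
inv=lambda w:(rot(p[2]).T@(np.array(w)-[p[0],p[1],0]))
# case: black blob top-face in each camera
for n,f in (("top",T),("scene",S)):
    for d in look_for("case",n)[:4]:
        w=world(f,d["xyz"]); print(n,d["score"],"bin",inv(w).round(4))
    for d in outline_of("case",n)[:4]:
        m=d["region"]; v,u=np.nonzero(m)
        px=f["pixels"][m].mean(0); 
        if px[0]<100:
            c,(w_,h_),a=cv2.minAreaRect(np.c_[u,v].astype(np.float32)); print(n,"rect",c,w_,h_,a,inv(ray(f,*c,.09)).round(4))
            q=np.array([inv(ray(f,a_,b_,.083)) for a_,b_ in zip(u,v)]); print(q.min(0),q.max(0))
o=r.get_obs(); R=Ro.from_rotvec(o["orientation"]).as_matrix(); print(R.round(3))
print("tool y angle",np.arctan2(R[1,1],R[0,1]))
E
```

```text
t [ 0.57890802 -0.01934428  0.28254149] 0.9071724860930317
s [ 0.58269296 -0.01572003  0.28177416] 0.6532005015171194
ts [ 0.58052976 -0.01806864  0.28170556] 1.545681949759171
top 0.76 bin [-0.2035 -0.168   0.0207]
top 0.63 bin [-0.0789 -0.0273  0.0932]
top 0.53 bin [-0.2141 -0.038   0.0212]
top rect (312.1000061035156, 216.30001831054688) 20.238576889038086 13.914020538330078 71.56504821777344 [-0.0762 -0.0299  0.09  ]
[-0.09741324 -0.0463419   0.083     ] [-0.05222367 -0.01533085  0.083     ]
scene 0.55 bin [-0.1969 -0.1661  0.026 ]
scene 0.53 bin [-0.0695 -0.0251  0.0907]
scene 0.53 bin [-0.2065 -0.0307  0.0229]
scene rect (278.1463623046875, 187.6829376220703) 14.992681503295898 21.239633560180664 51.34019088745117 [-0.0702 -0.0236  0.09  ]
[-0.101624   -0.04890846  0.083     ] [-0.04740139 -0.00852189  0.083     ]
[[-0.933  0.359 -0.   ]
 [ 0.359  0.933  0.   ]
 [ 0.     0.    -1.   ]]
tool y angle 1.2039226016885913
```

```bash
cat >> h.py <<'E'
from scipy.spatial.transform import Rotation as Ro
def plan(C,al,p=None):
    """C: B leading corner (bin xy, m); returns TCP world xy, tool-y yaw, A/B centres, flap angle"""
    p=np.load("p.npy") if p is None else p
    d=np.array([np.cos(al),np.sin(al)]); n=np.array([d[1],-d[0]]); L=.0995
    Bc=np.array(C)-.00725*d-.011*n; A=Bc+L*d; M=(A+Bc)/2
    cs=[A+i*.00725*d+j*.011*n for i in(-1,1) for j in(-1,1)]
    def ang(c):
        v=np.array([c[0],.055-c[1]]); return np.arctan2(v[0],v[1])+np.arcsin(min(1,.002/np.hypot(*v)))
    th=max(0,max(ang(c) for c in cs))
    tip=(.11*np.sin(th),.055-.11*np.cos(th))
    W=(rot(p[2])@[*M,0])[:2]+p[:2]
    return W,p[2]+al,A,Bc,th,tip
def move(xyz,yaw,o=None):
    o=o or r.get_obs(); R=Ro.from_rotvec(o["orientation"]).as_matrix()
    G=np.c_[[-np.cos(yaw-np.pi/2),-np.sin(yaw-np.pi/2),0],[np.cos(yaw),np.sin(yaw),0],[0,0,-1]]
    off=R.T@(np.array(xyz)-o["tcp_pos"])/.5; tr=Ro.from_matrix(R.T@G).as_rotvec()/1.5
    return off.round(4),tr.round(4)
E
python3 - <<'E'
from h import *
for C,al in (((-.104,-.03),.25),((-.098,-.03),.25),((-.07,-.03),.4),((-.044,-.03),.55),((-.02,-.03),.6),((-.008,-.03),.6)):
    W,y,A,B,th,tip=plan(C,al); print(C,al,W.round(4),"A",A.round(3),"th",round(th,2),np.round(tip,3))
W,y,*_=plan((-.104,-.03),.25); print(y,move([*W,.245],y))
E
```

```text
(-0.104, -0.03) 0.25 [ 0.52   -0.0448] A [-0.017  0.003] th 0 [ 0.    -0.055]
(-0.098, -0.03) 0.25 [ 0.5258 -0.0431] A [-0.011  0.003] th 0.01 [ 0.001 -0.055]
(-0.07, -0.03) 0.4 [ 0.5477 -0.031 ] A [0.011 0.016] th 0.54 [ 0.056 -0.04 ]
(-0.044, -0.03) 0.55 [ 0.5671 -0.0203] A [0.029 0.028] th 1.18 [0.102 0.013]
(-0.02, -0.03) 0.6 [ 0.5882 -0.0126] A [0.05  0.031] th 1.4 [0.108 0.036]
(-0.008, -0.03) 0.6 [ 0.5997 -0.0093] A [0.062 0.031] th 1.43 [0.109 0.04 ]
0.531705562061169 (array([-1.0031e+00, -1.0606e+00,  5.0000e-04]), array([ 0.000e+00, -1.000e-04,  4.481e-01]))
```

>>> carry_out(
  offset=[
    [-0.95, -1, 0],
    [-0.95, -1, 0],
    [-0.95, -1, 0],
    [-0.95, -1, 0],
    [-0.95, -1, 0],
    [-0.95, -1, 0],
    [-0.95, -1, 0],
    [-0.95, -1, 0],
  ],
  turn=[
    [0, 0, 0.448],
    [0, 0, 0.448],
    [0, 0, 0.448],
    [0, 0, 0.448],
    [0, 0, 0.448],
    [0, 0, 0.448],
    [0, 0, 0.448],
    [0, 0, 0.448],
  ],
  hand=0,
)

```text
clock: 1.9
tcp_pos: [0.3958, 0.2588, 0.2457]
orientation: [1.559, 2.727, 0.002]
contact_force: [1.0, 0.2, 1.3]
grip_width: 0.0855
```

Run:
```python
from h import *
W,y,*_=plan((-.104,-.03),.25); print(move([*W,.165],y)); o=r.get_obs(); print(o["tcp_pos"],o["joints"].round(2))
```

```text
(array([-0.6493, -0.0941,  0.1609]), array([ 0.0007, -0.0003,  0.0003]))
[0.39576111 0.25878028 0.24568019] [-0.99  0.14  0.3   2.04 -0.05  0.97 -0.12]
```

>>> carry_out(
  offset=[
    [-0.1, -0.015, 0],
    [-0.2, -0.03, 0],
    [-0.3, -0.044, 0],
    [-0.4, -0.058, 0],
    [-0.5, -0.072, 0],
    [-0.6, -0.087, 0.05],
    [-0.649, -0.094, 0.12],
    [-0.649, -0.094, 0.16],
  ],
  turn=[
    [0, 0, 0],
    [0, 0, 0],
    [0, 0, 0],
    [0, 0, 0],
    [0, 0, 0],
    [0, 0, 0],
    [0, 0, 0],
    [0, 0, 0],
  ],
)

```text
clock: 2.7
tcp_pos: [0.5196, -0.0481, 0.1638]
orientation: [1.568, 2.721, -0.004]
contact_force: [-1.3, -0.0, -0.4]
grip_width: 0.0854
```

Run:
```python
from h import *
o=r.get_obs(); print(o["tcp_pos"])
f=imaging.grab_frame("scene"); 
p=np.load("p.npy"); _,_,A,B,_,_=plan((-.104,-.03),.25)
W,y,*_=plan((-.104,-.03),.25)
d=np.array([np.cos(y),np.sin(y),0])
im=f["pixels"].copy()
for s in(-1,1):
  for dz in (-.014,-.001):
    u=proj(f,o["tcp_pos"]+s*d*.04975+[0,0,dz]).round().astype(int); print(s,dz,u)
save(f,"s1.png",(170,90,370,260),4)
g=imaging.grab_frame("wrist"); save(g,"w1.png",None,1.3)
```

```text
[ 0.51960947 -0.04810531  0.16377585]
-1 -0.014 [293 160]
-1 -0.001 [293 156]
1 -0.014 [268 189]
1 -0.001 [268 185]
```

View pics/s1.png

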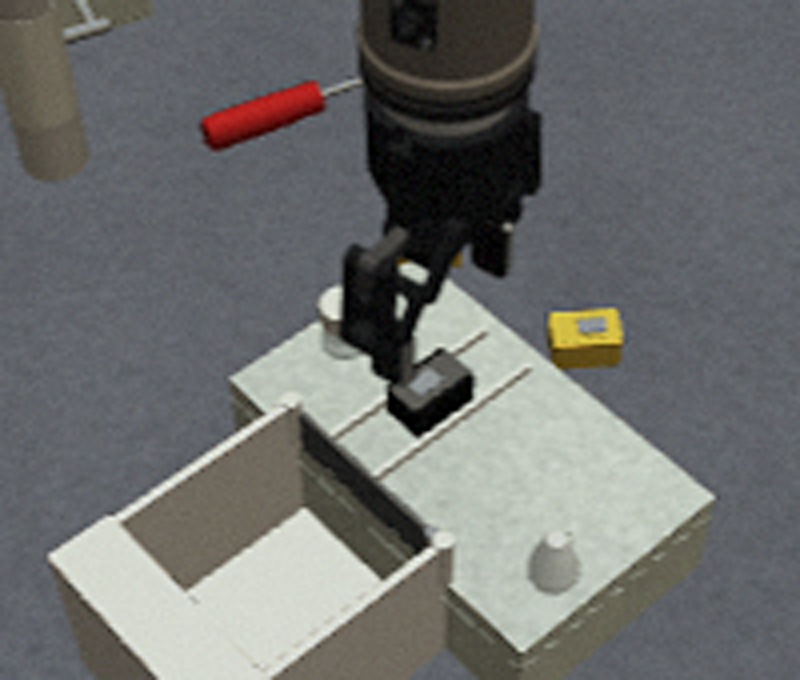

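View pics/w1.png

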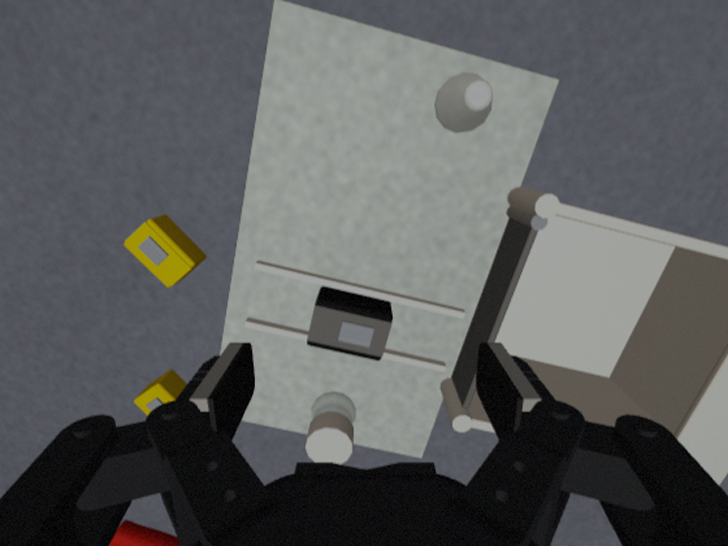

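In the wrist picture the case lies clear between the fingers, its middle at (350,325) in the 1.3x image. The inner tip corners of the fingers are at about (253,345) and (478,345). The scene crop agrees that finger B is behind the case and finger A is before the flap. Next I measure the true tip height from the known gap.

Run:
```python
from h import *
o=r.get_obs(); g=imaging.grab_frame("wrist")
R=Ro.from_rotvec(o["orientation"]).as_matrix()
print("cam in tool",(R.T@(-g["R"].T@g["t"]-o["tcp_pos"])).round(4), (g["R"]@R).round(3), g["fx"])
for z in (0.014,.007,.001,-.005):
  for x in (-.011,.011):
    print(z,x,[ (proj(g,o["tcp_pos"]+R@[x,s*.0427,z])*1.3).round().tolist() for s in(-1,1)], [ (proj(g,o["tcp_pos"]+R@[x,s*.057,z])*1.3).round().tolist() for s in(-1,1)])
save(g,"w2.png",(120,240,460,400),2.3)
# bin refit by wrist: predicted pixels of known bin points
p=np.load("p.npy")
for q in [(0,.125,.07),(-.15,.125,.07),(-.136,-.009,.076),(-.008,-.009,.076),(-.136,-.049,.076),(-.008,-.049,.076),(0,.061,.108)]:
    print(q,(proj(g,np.r_[p[:2],0]+rot(p[2])@q)*1.3).round())
```

```text
cam in tool [ 0.0772 -0.0002 -0.1276] [[ 0.001  1.    -0.   ]
 [-0.954  0.001 -0.301]
 [-0.301  0.     0.954]] 295.3124685493374
0.014 -0.011 [[263.0, 371.0], [466.0, 372.0]] [[229.0, 371.0], [500.0, 372.0]]
0.014 0.011 [[259.0, 324.0], [471.0, 324.0]] [[224.0, 324.0], [506.0, 324.0]]
0.007 -0.011 [[259.0, 381.0], [471.0, 381.0]] [[224.0, 381.0], [506.0, 381.0]]
0.007 0.011 [[254.0, 331.0], [476.0, 332.0]] [[217.0, 331.0], [513.0, 332.0]]
0.001 -0.011 [[255.0, 390.0], [475.0, 390.0]] [[218.0, 390.0], [512.0, 390.0]]
0.001 0.011 [[250.0, 339.0], [480.0, 339.0]] [[211.0, 339.0], [518.0, 339.0]]
-0.005 -0.011 [[251.0, 399.0], [479.0, 399.0]] [[212.0, 399.0], [517.0, 399.0]]
-0.005 0.011 [[245.0, 346.0], [485.0, 347.0]] [[205.0, 346.0], [525.0, 347.0]]
(0, 0.125, 0.07) [555.  83.]
(-0.15, 0.125, 0.07) [270.   0.]
(-0.136, -0.009, 0.076) [251. 264.]
(-0.008, -0.009, 0.076) [461. 314.]
(-0.136, -0.049, 0.076) [241. 325.]
(-0.008, -0.049, 0.076) [441. 370.]
(0, 0.061, 0.108) [540. 213.]
```

View pics/w2.png

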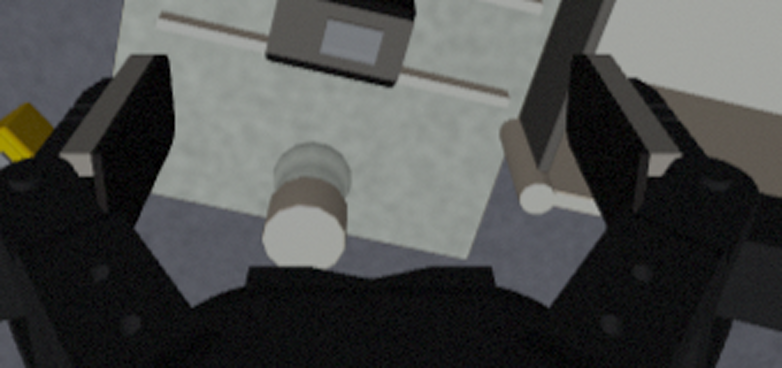

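Run:
```python
from h import *
p=np.load("p.npy"); p[:2]=.5815,-.016; np.save("p.npy",p)
g=imaging.grab_frame("wrist"); o=r.get_obs()
inv=lambda w:(rot(p[2]).T@(np.array(w)-[p[0],p[1],0]))
for u in [(308,345),(383,358),(392,320),(317,303)]: print(inv(ray(g,u[0]/1.3,u[1]/1.3,.096)).round(4))
print("tcp bin",inv(o["tcp_pos"]).round(4),o["tcp_pos"])
for C,al in (((-.104,-.03),.25),((-.098,-.03),.25),((-.07,-.03),.38),((-.044,-.03),.5),((-.02,-.03),.5),((-.005,-.03),.5)):
    W,y,A,B,th,tip=plan(C,al); print(C,al,W.round(4),"A",A.round(3),"th",round(th,2),np.round(tip,3))
W,y,*_=plan((-.104,-.03),.25); print(move([*W,.082],y))
```

```text
[-0.0927 -0.0434  0.096 ]
[-0.0492 -0.0408  0.096 ]
[-0.0506 -0.0165  0.096 ]
[-0.0932 -0.0169  0.096 ]
tcp bin [-0.067  -0.0081  0.1656] [ 0.51940813 -0.04244942  0.16564302]
(-0.104, -0.03) 0.25 [ 0.521  -0.0427] A [-0.017  0.003] th 0 [ 0.    -0.055]
(-0.098, -0.03) 0.25 [ 0.5268 -0.041 ] A [-0.011  0.003] th 0.01 [ 0.001 -0.055]
(-0.07, -0.03) 0.38 [ 0.5494 -0.0295] A [0.012 0.014] th 0.54 [ 0.057 -0.039]
(-0.044, -0.03) 0.5 [ 0.57   -0.0193] A [0.032 0.024] th 1.12 [0.099 0.007]
(-0.02, -0.03) 0.5 [ 0.593  -0.0126] A [0.056 0.024] th 1.3 [0.106 0.025]
(-0.005, -0.03) 0.5 [ 0.6075 -0.0085] A [0.071 0.024] th 1.35 [0.107 0.031]
(array([-0.0021,  0.0025,  0.1673]), array([-0.0002, -0.0002,  0.0006]))
```

>>> carry_out(
  offset=[
    [0, 0.002, 0.03],
    [-0.002, 0.003, 0.06],
    [-0.002, 0.003, 0.09],
    [-0.002, 0.003, 0.12],
    [-0.002, 0.003, 0.145],
    [-0.002, 0.003, 0.16],
    [-0.002, 0.003, 0.168],
    [-0.002, 0.003, 0.168],
  ],
  turn=[
    [0, 0, 0],
    [0, 0, 0],
    [0, 0, 0],
    [0, 0, 0],
    [0, 0, 0],
    [0, 0, 0],
    [0, 0, 0],
    [0, 0, 0],
  ],
)

```text
clock: 3.7
tcp_pos: [0.5213, -0.0428, 0.0814]
orientation: [1.559, 2.728, 0.0]
contact_force: [0.2, -0.9, 0.7]
grip_width: 0.0855
```

Run:
```python
from h import *
o=r.get_obs(); print(o["tcp_pos"],o["contact_force"].round(2))
g=imaging.grab_frame("wrist"); save(g,"w3.png",None,1.4)
W0,y0,*_=plan((-.104,-.03),.25)
for C,al in (((-.098,-.03),.25),((-.09,-.03),.25),((-.08,-.03),.32),((-.07,-.03),.38),((-.057,-.03),.44),((-.044,-.03),.5),((-.03,-.03),.5),((-.02,-.03),.5),((-.012,-.03),.5)):
    W,y,*_=plan(C,al); print(C,*move([*W,.082],y,o))
```

```text
[ 0.52125613 -0.04278938  0.08137756] [ 0.15 -0.86  0.7 ]
(-0.098, -0.03) [-0.0026  0.0113 -0.0012] [ 0.0001 -0.      0.0004]
(-0.09, -0.03) [-0.0065  0.0268 -0.0012] [ 0.0001 -0.      0.0004]
(-0.08, -0.03) [-0.0056  0.0444 -0.0012] [ 0.0001 -0.     -0.0462]
(-0.07, -0.03) [-0.0056  0.062  -0.0012] [ 0.0001 -0.     -0.0862]
(-0.057, -0.03) [-0.0072  0.085  -0.0012] [ 1.000e-04 -0.000e+00 -1.262e-01]
(-0.044, -0.03) [-0.009   0.1078 -0.0012] [ 1.000e-04 -0.000e+00 -1.662e-01]
(-0.03, -0.03) [-0.0159  0.1349 -0.0012] [ 1.000e-04 -0.000e+00 -1.662e-01]
(-0.02, -0.03) [-0.0209  0.1543 -0.0012] [ 1.000e-04 -0.000e+00 -1.662e-01]
(-0.012, -0.03) [-0.0249  0.1698 -0.0012] [ 1.000e-04 -0.000e+00 -1.662e-01]
```

View pics/w3.png

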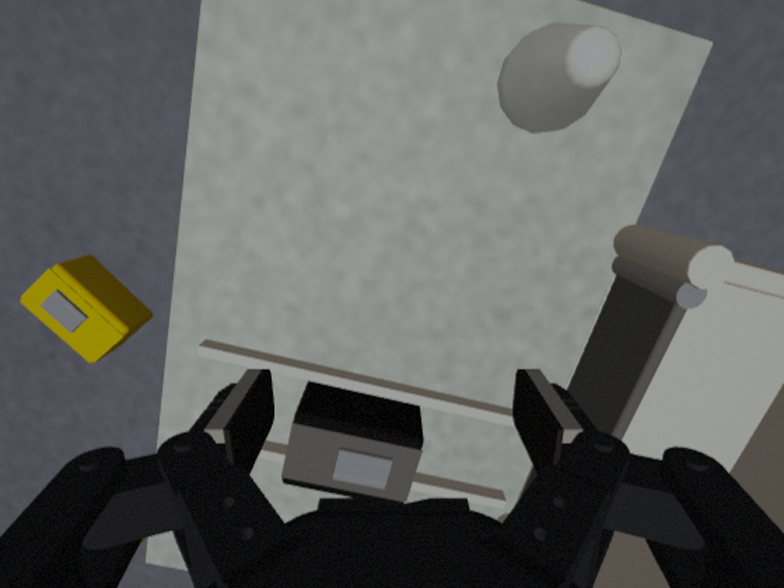

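>>> carry_out(
  offset=[
    [-0.001, 0.006, 0],
    [-0.003, 0.012, 0],
    [-0.005, 0.02, 0],
    [-0.006, 0.028, 0],
    [-0.006, 0.036, 0],
    [-0.006, 0.044, 0],
    [-0.006, 0.053, 0],
    [-0.006, 0.062, 0],
  ],
  turn=[
    [0, 0, 0],
    [0, 0, 0],
    [0, 0, 0],
    [0, 0, 0],
    [0, 0, -0.025],
    [0, 0, -0.045],
    [0, 0, -0.065],
    [0, 0, -0.086],
  ],
)

```text
clock: 4.55
tcp_pos: [0.5496, -0.0308, 0.0812]
orientation: [1.378, 2.823, -0.001]
contact_force: [-1.4, -6.7, 0.2]
grip_width: 0.0855
```

Run:
```python
from h import *
o=r.get_obs(); print(o["tcp_pos"],o["contact_force"].round(2))
g=imaging.grab_frame("wrist"); save(g,"w4.png",None,1.4)
for C,al in (((-.07,-.03),.38),((-.057,-.03),.44),((-.044,-.03),.5),((-.03,-.03),.5),((-.02,-.03),.5),((-.012,-.03),.5)):
    W,y,*_=plan(C,al); print(C,*move([*W,.082],y,o))
```

```text
[ 0.54958863 -0.03076931  0.08124328] [-1.41 -6.73  0.19]
(-0.07, -0.03) [ 0.0023  0.0012 -0.0015] [-0.0004  0.0006  0.0005]
(-0.057, -0.03) [-0.0023  0.0239 -0.0015] [-0.0004  0.0005 -0.0395]
(-0.044, -0.03) [-0.007   0.0463 -0.0015] [-0.0004  0.0005 -0.0795]
(-0.03, -0.03) [-0.0174  0.0723 -0.0015] [-0.0004  0.0005 -0.0795]
(-0.02, -0.03) [-0.0248  0.0908 -0.0015] [-0.0004  0.0005 -0.0795]
(-0.012, -0.03) [-0.0308  0.1057 -0.0016] [-0.0004  0.0005 -0.0795]
```

View pics/w4.png

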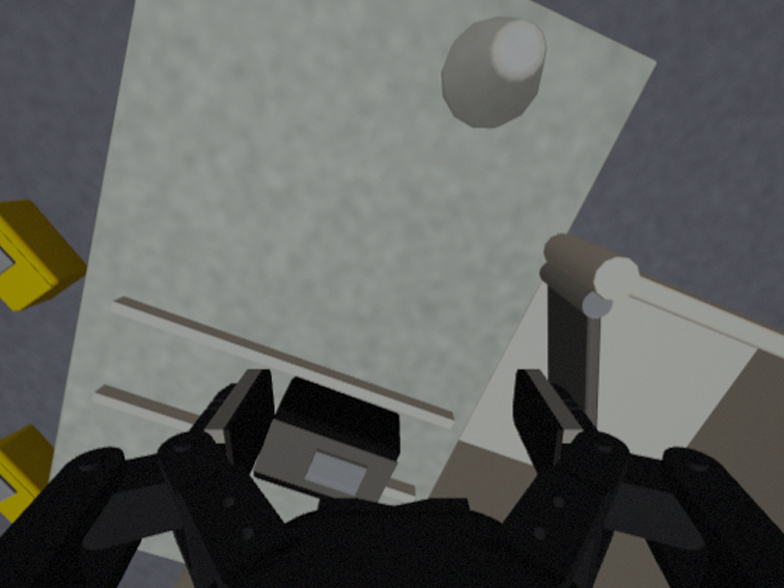

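The flap is held on the back of finger A, about 0.4 rad open. Case (330,440) is still on the ledge, in front of finger B and clear of the flap. I re-read the force at rest.

Run:
```python
from h import *
for i in range(2):
    imaging.grab_frame("wrist"); o=r.get_obs(); print(o["tcp_pos"],(rot(.2817).T@o["contact_force"]).round(2),(rot(.2817).T@o["moment"]).round(3))
for C,al in (((-.07,-.03),.38),((-.057,-.03),.46),((-.044,-.03),.55),((-.03,-.03),.55),((-.02,-.03),.55),((-.012,-.03),.55)):
    W,y,A,B,th,tip=plan(C,al); print(C,*move([*W,.082],y,o),th)
```

```text
[ 0.55012928 -0.03016272  0.08128472] [-2.17 -4.52 -0.59] [-0.733  0.382 -0.194]
[ 0.54984465 -0.03026632  0.08126273] [-1.07 -3.89 -0.06] [-0.757  0.333 -0.105]
(-0.07, -0.03) [ 0.0018  0.0002 -0.0015] [ 0.0001  0.0005 -0.0005] 0.5397728841449
(-0.057, -0.03) [-0.0011  0.0223 -0.0015] [ 0.0001  0.0005 -0.0538] 0.8797609783613337
(-0.044, -0.03) [-0.0034  0.0436 -0.0015] [ 1.000e-04  5.000e-04 -1.138e-01] 1.1802372053002708
(-0.03, -0.03) [-0.0137  0.0696 -0.0014] [ 1.000e-04  5.000e-04 -1.138e-01] 1.2971835629305697
(-0.02, -0.03) [-0.0211  0.0881 -0.0014] [ 1.000e-04  5.000e-04 -1.138e-01] 1.3461477820561745
(-0.012, -0.03) [-0.0271  0.103  -0.0014] [ 1.000e-04  5.000e-04 -1.138e-01] 1.3744594722299004
```

>>> carry_out(
  offset=[
    [-0.001, 0.01, 0],
    [-0.002, 0.018, 0],
    [-0.003, 0.026, 0],
    [-0.005, 0.036, 0],
    [-0.007, 0.046, 0],
    [-0.01, 0.055, 0],
    [-0.014, 0.064, 0],
    [-0.017, 0.072, 0],
  ],
  turn=[
    [0, 0, -0.015],
    [0, 0, -0.03],
    [0, 0, -0.045],
    [0, 0, -0.06],
    [0, 0, -0.08],
    [0, 0, -0.08],
    [0, 0, -0.08],
    [0, 0, -0.08],
  ],
)

```text
clock: 5.5
tcp_pos: [0.5821, -0.0145, 0.0809]
orientation: [-1.208, -2.898, 0.001]
contact_force: [-3.0, -3.5, 0.4]
grip_width: 0.0851
```

Run:
```python
from h import *
g=imaging.grab_frame("wrist"); save(g,"w5.png",None,1.4)
o=r.get_obs(); print(o["tcp_pos"],(rot(.2817).T@o["contact_force"]).round(2))
for C,al in (((-.03,-.03),.5),((-.02,-.03),.5),((-.012,-.03),.5),((-.004,-.03),.5)):
    W,y,A,B,th,tip=plan(C,al); print(C,*move([*W,.082],y,o),th)
```

```text
[ 0.58315152 -0.01406551  0.08103246] [-2.55 -1.86 -0.71]
(-0.03, -0.03) [-0.0023 -0.0015 -0.0019] [-0.0003 -0.0004 -0.0001] 1.2435231748495275
(-0.02, -0.03) [-0.0119  0.0161 -0.0019] [-0.0003 -0.0004 -0.0001] 1.2975088180212193
(-0.012, -0.03) [-0.0196  0.0301 -0.002 ] [-0.0003 -0.0004 -0.0001] 1.3296324599227498
(-0.004, -0.03) [-0.0272  0.0441 -0.002 ] [-0.0003 -0.0004 -0.0001] 1.355123762388713
```

View pics/w5.png

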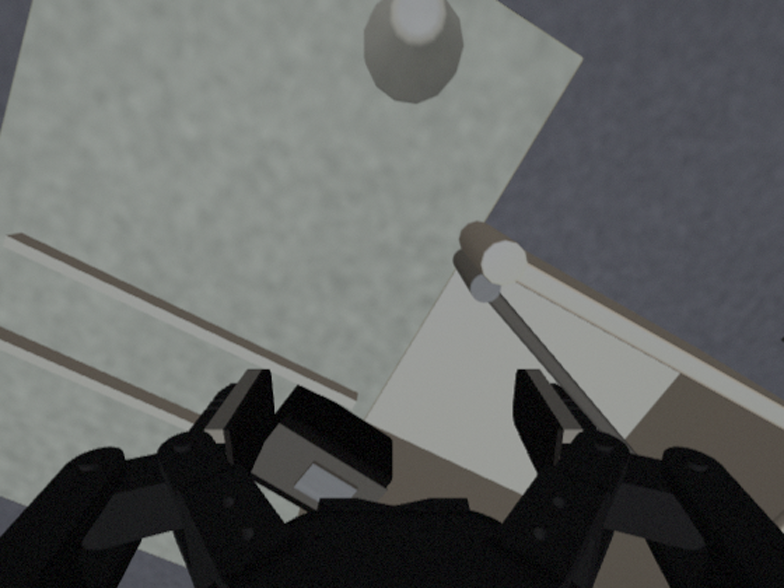

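The flap is about 1.1 rad open at (545,355) and well clear of the case. Case (320,440) overhangs the edge but has not tipped. I push on.

>>> carry_out(
  offset=[
    [-0.003, 0.004, 0],
    [-0.006, 0.009, 0],
    [-0.009, 0.014, 0],
    [-0.012, 0.019, 0],
    [-0.015, 0.024, 0],
    [-0.018, 0.029, 0],
    [-0.021, 0.034, 0],
    [-0.021, 0.034, 0],
  ],
  turn=[
    [0, 0, 0],
    [0, 0, 0],
    [0, 0, 0],
    [0, 0, 0],
    [0, 0, 0],
    [0, 0, 0],
    [0, 0, 0],
    [0, 0, 0],
  ],
)

```text
clock: 6.35
tcp_pos: [0.6033, -0.0096, 0.0814]
orientation: [1.208, 2.899, 0.001]
contact_force: [-0.1, -2.0, -0.6]
grip_width: 0.0853
```

Run:
```python
from h import *
g=imaging.grab_frame("wrist"); s=imaging.grab_frame("scene")
a=cv2.resize(g["pixels"],(400,300)); b=cv2.resize(s["pixels"][100:280,170:410],(400,300))
cv2.imwrite("pics/w6.png",np.hstack([a,b])[:,:,::-1])
o=r.get_obs(); print(o["tcp_pos"],(rot(.2817).T@o["contact_force"]).round(2))
for C,al in (((-.01,-.03),.5),((-.004,-.03),.5)):
    W,y,A,B,th,tip=plan(C,al); print(C,*move([*W,.082],y,o),th)
p=np.load("p.npy")
for f,n in((g,"wrist"),(s,"scene")):
  for d in look_for("case",n): print(n,round(d["score"],2),(rot(p[2]).T@(world(f,d["xyz"])-[p[0],p[1],0])).round(3))
```

```text
[ 0.60325817 -0.0098852   0.08147511] [ 0.39 -2.38 -0.93]
(-0.01, -0.03) [ 0.0009 -0.0008 -0.0011] [ 0.0007  0.0007 -0.0006] 1.3365420725820407
(-0.004, -0.03) [-0.0048  0.0097 -0.001 ] [ 0.0007  0.0007 -0.0006] 1.355123762388713
wrist 0.87 [ 0.042 -0.037  0.034]
scene 0.72 [-0.199 -0.169  0.022]
scene 0.6 [ 0.062 -0.041  0.029]
scene 0.49 [-0.209 -0.031  0.023]
```

View pics/w6.png

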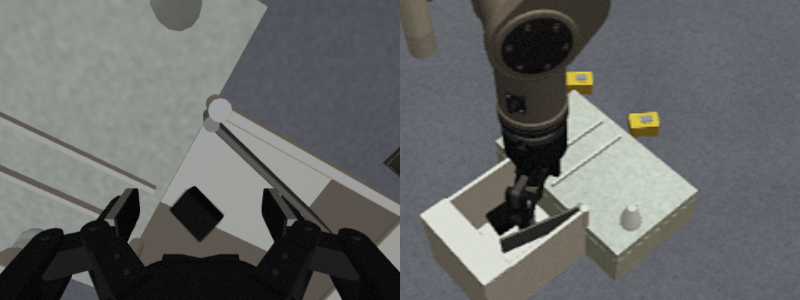

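The case is in the bin (networks: bin x about 0.05, z about 0.03). I lift straight out.

>>> carry_out(
  offset=[
    [0, 0, -0.02],
    [0, 0, -0.05],
    [0, 0, -0.08],
    [0, 0, -0.12],
    [0, 0, -0.17],
    [0, 0, -0.23],
    [0, 0, -0.3],
    [0, 0, -0.36],
  ],
  turn=[
    [0, 0, 0],
    [0, 0, 0],
    [0, 0, 0],
    [0, 0, 0],
    [0, 0, 0],
    [0, 0, 0],
    [0, 0, 0],
    [0, 0, 0],
  ],
)

```text
clock: 7.35
tcp_pos: [0.6029, -0.0093, 0.265]
orientation: [1.207, 2.898, 0.004]
contact_force: [0.6, -0.0, 0.5]
grip_width: 0.0852
```

>>> carry_out(
  offset=[
    [0, 0, -0.03],
    [0, 0, -0.03],
    [0, 0, -0.03],
    [0, 0, -0.03],
    [0, 0, -0.03],
  ],
  turn=[
    [0, 0, 0],
    [0, 0, 0],
    [0, 0, 0],
    [0, 0, 0],
    [0, 0, 0],
  ],
)

```text
clock: 7.85
tcp_pos: [0.6017, -0.0099, 0.2747]
orientation: [-1.208, -2.898, 0.002]
contact_force: [1.2, 0.1, -1.1]
grip_width: 0.0852
```

Run:
```python
from h import *
g=imaging.grab_frame("wrist"); save(g,"w7.png",None,1.2)
o=r.get_obs(); print(o["clock"],o["tcp_pos"],o["contact_force"].round(2))
p=np.load("p.npy")
for q in("case","flap_edge","nozzle_cap","plug_jar"):
  for d in look_for(q,"wrist")[:2]: print(q,round(d["score"],2),(rot(p[2]).T@(world(g,d["xyz"])-[p[0],p[1],0])).round(3))
```

```text
7.9 [ 0.60182939 -0.00993398  0.27488158] [ 0.04  0.89 -0.49]
case 0.66 [ 0.05  -0.042  0.03 ]
case 0.61 [-0.212 -0.036  0.027]
flap_edge 0.75 [-0.002  0.005  0.103]
nozzle_cap 0.7 [-0.043  0.1    0.092]
plug_jar 0.74 [-0.066 -0.092  0.104]
```

View pics/w7.png

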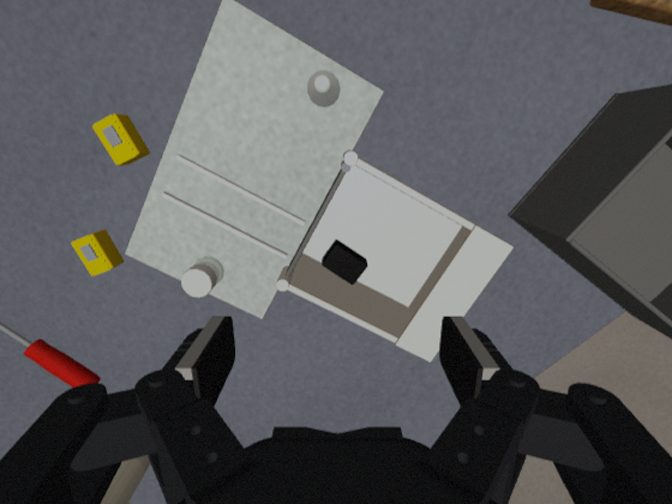

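The flap is shut, with a straight line from (350,160) to (285,285). The case lies on the bin floor at (345,262), and the cap, jar and yellow look-alikes are where they were. The fingers are clear, so I hand in.

```bash
python3 -c "
from bench import r
print(r.hand_in())"
```

```text
the job is handed in; nothing more can be done
None
```

The black case is in the bin and the flap has swung shut. I handed the job in at about 8 s on the robot's clock.

- **How it went:** one finger pushed the flap open to roughly 1.3 rad (calculated from the finger's position) and held it there. The other finger, on the same stroke, pushed the case along the lane until it dropped off the ledge. I then lifted both fingers straight up, and the flap closed.
- **Order:** the fingers open only 85 mm, so I could not open the flap fully before the case began to move. The flap was about 0.4 rad open while the case was still wholly on the ledge, and about 1.1 rad as the case crossed the edge. It was clear of the case in every picture.
- **Last checks:** the final picture shows the case on the bin floor at about bin x 50, y -42 mm. The flap is straight across the mouth, and the cap, jar and yellow look-alikes look unmoved. The contact force was near zero and the gripper stood well above everything. I did not check the rest of the table things one by one after the move.
- **Disagreements:** the top and scene cameras placed the bin about 4 mm apart, so I used a position between them, corrected by the wrist camera. During the push I measured an unexplained sideways force of about 4–6 N, far below the limits. It dropped to about 2 N by the end of the push and had no visible effect.

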